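Widen the condiment rack and put the salt away

TASK

Widen the narrow bay of the condiment rack: press the rack's spring button flush, slide the sleeve away from the bay until the button pops out in the second hole, and do not strain the button by forcing the sleeve when it is locked. Then stand the salt shaker upright on the floor of the widened bay and let go, leaving the other things where they are.

Things in the scene. Friction and masses are not known exactly. Their poses are not given: they have to be found in the camera images.
- rack: Condiment rack fixed to the range top, turned by up to 0.25 rad: dark base plate 96 (x) x 252 (y) x 8 mm, y from -117 to +135 mm. Origin on the range top; y along the rack, z up. A fixed square inner bar runs along y at x = 0, z = 60 mm; an outer sleeve slides on it. The bay is at the +y end, its floor the base plate (z = 8 mm), from the fence on the sleeve's end to the end wall.
- bay (a point): Middle of the widened bay's floor: rack frame (0, 84, 8) mm, axes as the rack's. The end wall's inner face (rack y = +125 mm) is 41 mm to its +y side and 76 mm high above the range top; a wire rail 25 mm high runs along each side at x = +-37 mm.
- pedestal (a point): Top of the pedestal that holds the inner bar: rack frame (0, -108, 80) mm; the pedestal is 44 mm wide in x, 14 mm in y. Axes as the rack's.
- sleeve (a joint): Sleeve's travel in m along the rack's -y (away from the bay): 0 at the start, locked by the button, bay 22 mm wide; stop at 0.074. Slides with 2 to 5 N. The button pops into the second hole at a travel between 0.046 and 0.070 that differs each time and is to be felt: the sleeve stops dead there (1 mm play). Forcing the locked sleeve against the button with over 18 N damages it.
- sleeve_hole (a point): Centre of the sleeve's first hole (14 mm square) on its -x face, 15 mm from its axis, z = 60 mm; moves with the sleeve; axes as the rack's. The sleeve is a 30 x 30 mm square tube, free to be pinched across x from above at this hole; it ends 17 mm to the -y side. The second hole is 46 to 70 mm to the +y side, in a hand-set steel saddle clip 43 mm long, 2 mm proud of the sleeve.
- fence (a point): On the sleeve's axis, in the fence's face toward the bay, 102 mm to the +y side of the first hole; moves with the sleeve; axes as the rack's. The fence is 62 mm wide and reaches from z = 12 to 76 mm.
- button_pin (a joint): Press of the spring button in m: 0 out, 0.005 flush with the sleeve's face, 0.007 when under its wall, 0.010 at most. 4 N starts it, 7 N brings it flush. Pinching the sleeve across x at the hole, one pad over the button, presses it flush; its round end then slips under the hole's edge as the sleeve is moved with the same pinch. It springs out by itself when a hole comes over it.
- pin_tip (a point): Tip of the button, a round-ended steel pin 12 mm in diameter on the rack's -x side: when out 20 mm from the sleeve's axis (5 mm proud of the sleeve), at rack y = +1 mm, z = 60 mm. It sits in the fixed inner bar and does not travel with the sleeve.
- salt_shaker: Salt shaker: pale grey cylinder with a rounded, pierced dome top, 44 mm in diameter up to 74 mm, 90 mm tall in all, about 0.1 kg; the shortest of the three small jars. Origin at the centre of its underside, z up its axis. Grip it from above round the body.
- spice_a: Bystander: slim glass spice jar with a flat-topped cap, 41 mm in diameter, 105 mm tall; origin at the centre of its underside.
- spice_b: Bystander: glass spice jar with a flat-topped dark cap, 44 mm in diameter, 96 mm tall; origin at the centre of its underside.
- garlic: Bystander: garlic bulb, about 50 mm; origin at its underside.
- mandarin: Bystander: mandarin, 55 mm wide, 48 mm tall; origin at its underside.
- tin_b: Bystander: low tin, 75 mm in diameter, 58 mm tall; origin at the centre of its underside.

How it is judged:
By the outcome, as a careful person would: the job done as asked, in the order asked, and still so for the second after the job is handed in, with the robot touching nothing.
It also fails if it takes over 64 s, if anything falls off the work surface, if the arm or the gripper's body presses on something with over 40 N, if the wrist force passes 120 N, or if a joint passes its speed limit or range.

ROBOT

A 6-joint arm with a two-finger parallel gripper is mounted at the origin on a cart in front of the work surface, level with it; the furniture and walls round the work are solid. World frame = base frame: x ahead of the robot, y to its left, z up, the work surface at z = 0. Lengths are in m, angles in degrees, forces in N, time in s.
With the tool pointing down it reaches from about 0.3 to 0.75 m from the base axis. Payload 8.5 kg.
Tool frame: the origin (TCP) lies at the very end of the fingers, on their centre line; the grasp point (between the pads) lies 19 mm behind it (env.hold_point_z is the distance from the TCP to the grasp point, in m); z points along the fingers, y is the line along which they close (so a half turn about z gives the same grasp; the last joint's range is limited). The gripper opens to 85 mm and grips with 20 to 120 N. Pads are 22 mm wide; open, the fingers measure 114 mm over their backs; the gripper's body (76 mm by 85 mm) begins 54 mm behind the grasp point. The pads swing forward as they close: fully open they stand 13 mm farther back than shut.
Start: joints at [62.55, 21.807, 74.336, -0, 83.858, -12.336], TCP at [0.143, 0.531, 0.231] pointing down, gripper open.
Joint ranges: [-178.18, 178.18], [-50.72, 133.34], [12.68, 142.11], [-81.47, 261.47], [9.98, 163.14], [-165.26, 165.26]. Speed limits (degrees/s): [136.94, 136.94, 180, 180, 180, 180].

INTERFACE

Orientations are given as a 3x3 rotation matrix whose columns are the frame's x, y, z axes.
In Python, from rig import env, optics gives the robot as it stands.
- The arm moves only by the shell command python3 -m jog 'ROWS' [OPENING] [FORCE]. ROWS is JSON, a list of rows, each an object with "linear": the shift along the tool's x, y, z in units of 40 mm (1.0 is 40 mm), a list of three; "roll": the turn about the tool's z in units of 5 degrees (1.0 is 5 degrees). A call has 1 to 12 rows; each row shifts and turns the commanded pose from where the row before left it, along the tool's axes as they then stand; what a row does not reach is not made up. A row lasts 1/12 s, in which the tool goes at most 41.7 mm and 7.16 degrees, less where a joint would pass 70% of its speed; a pose out of reach is approached as far as the arm can. A call is refused whole if a number of a shift passes 1 or a number of a turn 1, either way. A call with a gripper value outside its range is refused whole. OPENING is the opening, from -1 (shut) to 1 (fully open), set as the call begins (- or left out, the last holds). The fingers move at their own pace and stop on an object; FORCE is the grip in N (left out, the last holds). Time passes only in rows, so rows that do not move let the fingers close. It gives the time, the measured TCP pose, the force, the opening and the grip force at its end, in the units of the state.
- env.observe(): the state, without advancing time (a new reading comes with each control period).
- optics.get_image(name): name is "side" or "top"; returns the picture (420x560x3 uint8, red, green, blue); there is no depth.
- optics.calibration(name): a dict with "fov_y" (degrees; the focal length in pixels is half the picture's height over the tangent of half this angle, whatever the lens; pixels are square), "cx", "cy" (the principal point, pixels), "T" (4x4, takes a point from camera to world coordinates). Camera axes: x right, y down, z forward; pixel columns grow to the right and rows downward; lengths in m; the calibration is good to about 2 mm. A picture is of the moment at which its call begins. calibration takes no time and is no camera call.
- env.close_job(): hands the job in; it is judged then, once.
The state is a dict: "time_s": time; "q": joint angles; "qvel": joint speeds; "joint_efforts": joint torques, N m; "position": TCP position; "tool_rot": TCP orientation; "ft_force": force on the tool from outside, world axes, zero at the start; "wrist_torque": the same for the moment, N m; "grip_width": finger opening in m; "gripper_force": force on a finger pad.
Only numpy, scipy, OpenCV 4.12 (cv2) and the standard library are available. Lean on these libraries where they do the work, as an engineer would, in place of code of your own. Each camera call takes 0.05 s, during which the arm holds its last target. There are 200 camera calls.

## Working session

There is one attempt and no reset: what is moved stays moved. The work goes in short steps, Python scripts to look and compute and a shell command to move; the robot and the scene stay as the last step left them, time stands still between calls to the robot, and variables do not carry over. Pictures are saved under pics/ and viewed, at most 10 in all, crops included, and the job is handed in when it is done.

```bash
mkdir -p pics; ls; cat > h.py <<'E'
import numpy as np,cv2
from rig import env,optics
def snap(n,f):
    im=optics.get_image(n); cv2.imwrite('pics/'+f,im[:,:,::-1]); return im
def ray(n,u,v):
    c=optics.calibration(n);T=np.array(c['T']);f=210/np.tan(np.radians(c['fov_y'])/2)
    d=T[:3,:3]@np.array([(u-c['cx'])/f,(v-c['cy'])/f,1.]);return T[:3,3],d
def onz(n,u,v,z):
    o,d=ray(n,u,v);return (o+d*(z-o[2])/d[2]).round(4)
def proj(n,p):
    c=optics.calibration(n);T=np.array(c['T']);f=210/np.tan(np.radians(c['fov_y'])/2)
    q=T[:3,:3].T@(np.array(p)-T[:3,3]);return (q[:2]/q[2]*f+[c['cx'],c['cy']]).round(1)
E
python3 - <<'E'
from h import *
snap('top','t1.png');snap('side','s1.png')
for n in('top','side'):print({k:np.round(v,3) if k!='lens' else v for k,v in optics.calibration(n).items()})
s=env.observe();print(s['tool_rot'],s['position'],s['time_s'],env.hold_point_z)
E
```

```text
pics
{'fov_y': np.float64(47.967), 'cx': np.float64(280.686), 'cy': np.float64(214.614), 'T': array([[-0.02 , -0.993,  0.12 ,  0.482],
       [-1.   ,  0.019, -0.01 , -0.014],
       [ 0.007, -0.12 , -0.993,  1.169],
       [ 0.   ,  0.   ,  0.   ,  1.   ]])}
{'fov_y': np.float64(56.166), 'cx': np.float64(283.298), 'cy': np.float64(209.705), 'T': array([[ 0.991, -0.094,  0.091,  0.551],
       [-0.13 , -0.649,  0.749, -0.649],
       [-0.011, -0.755, -0.656,  0.641],
       [ 0.   ,  0.   ,  0.   ,  1.   ]])}
[[-9.65406508e-01  2.60748826e-01 -5.69364304e-04]
 [ 2.60749317e-01  9.65405907e-01 -1.10799210e-03]
 [ 2.60760024e-04 -1.21812414e-03 -9.99999224e-01]] [0.14329144 0.53075121 0.23079048] 0.1 0.0187
```

View pics/t1.png

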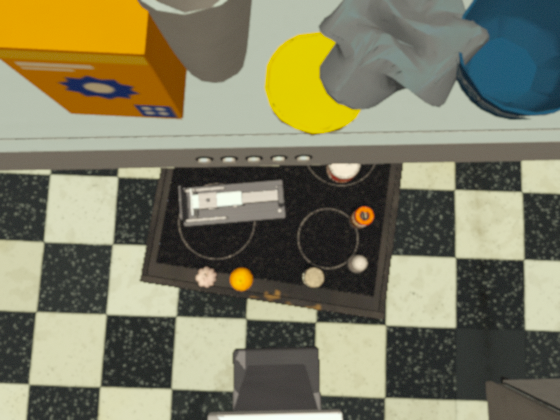

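View pics/s1.png

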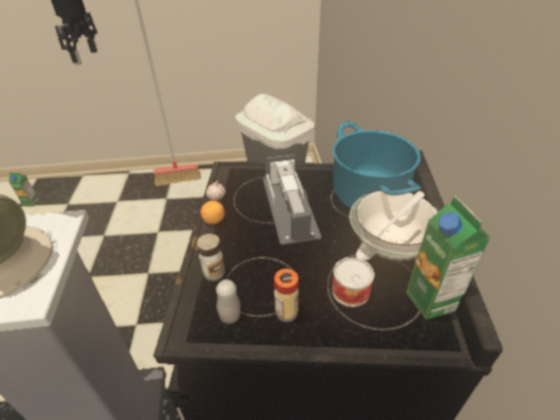

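```bash
python3 - <<'E'
from h import *
a=cv2.imread('pics/t1.png')[155:305,150:390];b=cv2.imread('pics/s1.png')[140:340,170:400]
a=cv2.resize(a,None,fx=3.3,fy=3.3,interpolation=2);b=cv2.resize(b,None,fx=3,fy=3,interpolation=2)
cv2.imwrite('pics/t1c.png',a);cv2.imwrite('pics/s1c.png',b)
print(optics.calibration('top').keys())
s=env.observe();p=s['position'];print(proj('side',p),proj('top',p))
E
```

```text
dict_keys(['fov_y', 'cx', 'cy', 'T'])
[88.5 62.4] [ -9.8 459.5]
```

View pics/t1c.png

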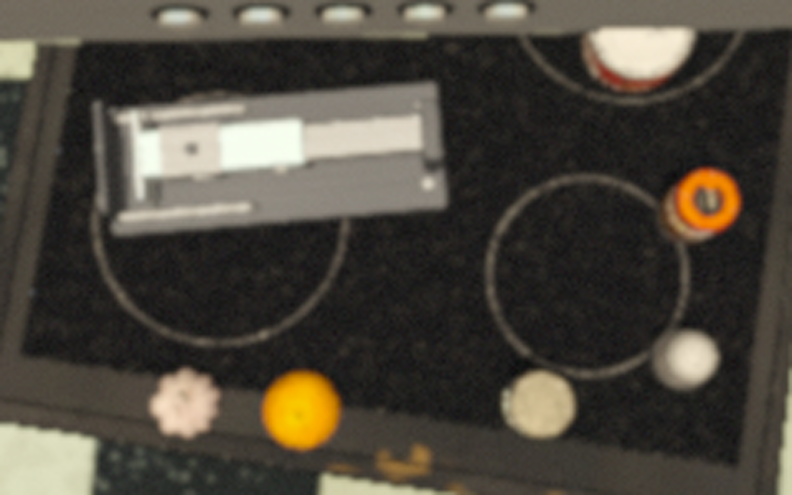

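View pics/s1c.png

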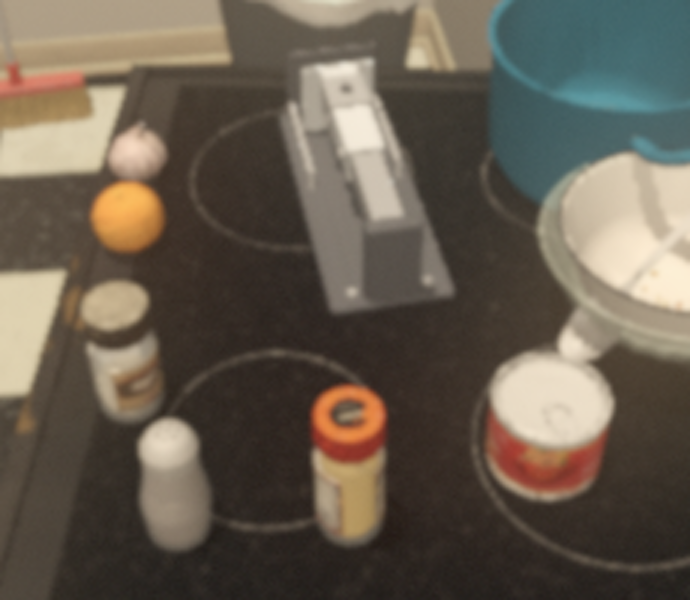

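```bash
python3 - <<'E'
from h import *
T=lambda u,v,z:onz('top',150+(u+.5)/3.3-.5,155+(v+.5)/3.3-.5,z)
S=lambda u,v,z:onz('side',170+(u+.5)/3-.5,140+(v+.5)/3-.5,z)
a=T(437,82,.008);b=T(447,207,.008);c=T(112,235,.008)
print('top',a,b,c,'w',np.linalg.norm(a-b),'l',np.linalg.norm(b-c))
a2=S(453,294,.008);b2=S(335,312,.008);print('side',a2,b2,np.linalg.norm(a2-b2))
for nm,A,B in(('t',a,b),('s',a2,b2)):
  pass
e=(c-b);yaw=np.arctan2(-e[0],e[1]);print('yaw',yaw)
ex=np.array([np.cos(yaw),np.sin(yaw),0]);ey=np.array([-np.sin(yaw),np.cos(yaw),0])
for A,B in((a,b),(a2,b2)):
  print('origin',(A+B)/2+.117*ey)
print('org from corners bc',(b+c)/2+.048*ex-.009*ey)
# pin, sleeve end, pedestal top, endwall top
print('pin',T(282,172,.06),'end',T(302,143,.075),'ped',T(428,133,.08),'pedS',S(392,222,.08))
print('shaker top',T(691,352,.09),S(168,422,.09),'bottom S',S(178,550,0))
print('spice a/b',T(708,200,.105),T(540,404,.096),S(117,300,.096),S(349,408,.105),'mand',T(302,410,.03),S(128,217,.024),'garlic',T(186,402,.03))
im=cv2.imread('pics/t1.png')
E
```

```text
top [ 0.7111 -0.0309  0.008 ] [ 0.6156 -0.0364  0.008 ] [0.5993 0.2145 0.008 ] w 0.09565824585470918 l 0.2514289163958673
side [ 0.7096 -0.0331  0.008 ] [ 0.619  -0.0392  0.008 ] 0.09080512100096559
yaw 0.06487495411292629
origin [0.65576495 0.08310387 0.008     ]
origin [0.65671495 0.08060387 0.008     ]
org from corners bc [0.65593249 0.08318075 0.008     ]
pin [0.6372 0.0825 0.06  ] end [0.6556 0.0669 0.075 ] ped [ 0.6603 -0.0227  0.08  ] pedS [ 0.663  -0.0257  0.08  ]
shaker top [ 0.5022 -0.2013  0.09  ] [ 0.5011 -0.1938  0.09  ] bottom S [ 0.4971 -0.2218  0.    ]
spice a/b [ 0.6059 -0.2145  0.105 ] [ 0.4688 -0.0955  0.096 ] [ 0.4708 -0.0933  0.096 ] [ 0.6069 -0.2104  0.105 ] mand [0.4671 0.0721 0.03  ] [0.4677 0.0723 0.024 ] garlic [0.4745 0.156  0.03  ]
```

```bash
python3 -m jog '[{"linear":[-0.7,-0.34,0]},{"linear":[-0.7,-0.34,0]},{"linear":[-0.7,-0.34,0]},{"linear":[-0.7,-0.34,0]},{"linear":[-0.7,-0.34,0]},{"linear":[-0.7,-0.34,0]},{"linear":[-0.7,-0.34,0]},{"linear":[-0.7,-0.34,0]},{"linear":[-0.7,-0.34,0]},{"linear":[-0.7,-0.34,0]},{"linear":[-0.7,-0.34,0]},{"linear":[-0.7,-0.34,0]}]' 1 25; python3 -m jog '[{"roll":0.95},{"roll":0.95},{"roll":0.95},{"roll":0.95},{"roll":0.95},{"roll":0.95},{"roll":0.95},{"roll":0.95},{"roll":0.95},{"roll":0.95},{"roll":0.95},{"roll":0.95}]'
```

```text
invalid input
invalid input
```

```bash
python3 -m jog '[{"linear":[-0.7,-0.34,0],"roll":0},{"linear":[-0.7,-0.34,0],"roll":0},{"linear":[-0.7,-0.34,0],"roll":0},{"linear":[-0.7,-0.34,0],"roll":0},{"linear":[-0.7,-0.34,0],"roll":0},{"linear":[-0.7,-0.34,0],"roll":0},{"linear":[-0.7,-0.34,0],"roll":0},{"linear":[-0.7,-0.34,0],"roll":0},{"linear":[-0.7,-0.34,0],"roll":0},{"linear":[-0.7,-0.34,0],"roll":0},{"linear":[-0.7,-0.34,0],"roll":0},{"linear":[-0.7,-0.34,0],"roll":0}]' 1 25; python3 -m jog '[{"linear":[0,0,0],"roll":0.95},{"linear":[0,0,0],"roll":0.95},{"linear":[0,0,0],"roll":0.95},{"linear":[0,0,0],"roll":0.95},{"linear":[0,0,0],"roll":0.95},{"linear":[0,0,0],"roll":0.95},{"linear":[0,0,0],"roll":0.95},{"linear":[0,0,0],"roll":0.95},{"linear":[0,0,0],"roll":0.95},{"linear":[0,0,0],"roll":0.95},{"linear":[0,0,0],"roll":0.95},{"linear":[0,0,0],"roll":0.95}]'
```

```text
time_s: 1.1
position: [0.4261, 0.2845, 0.2311]
tool_rot: [[-0.965, 0.261, -0.001], [0.261, 0.965, -0.0], [0.001, -0.0, -1.0]]
ft_force: [-0.1, 0.3, 0.2]
grip_width: 0.0855
gripper_force: 0.0
time_s: 2.1
position: [0.4251, 0.2857, 0.231]
tool_rot: [[-0.303, 0.953, -0.001], [0.953, 0.303, -0.0], [-0.0, -0.001, -1.0]]
ft_force: [0.9, 0.7, -0.9]
grip_width: 0.0854
gripper_force: 0.0
```

```bash
python3 -m jog '[{"linear":[0,0,0],"roll":0.94},{"linear":[0,0,0],"roll":0.94},{"linear":[0,0,0],"roll":0.94},{"linear":[-0.6,0.6,0.2],"roll":0},{"linear":[-0.6,0.6,0.2],"roll":0},{"linear":[-0.6,0.6,0.2],"roll":0},{"linear":[-0.6,0.6,0.2],"roll":0},{"linear":[-0.6,0.6,0.2],"roll":0},{"linear":[-0.6,0.6,0.2],"roll":0},{"linear":[-0.6,0.6,0.2],"roll":0},{"linear":[-0.6,0.6,0.2],"roll":0},{"linear":[-0.6,0.6,0.2],"roll":0}]'; python3 - <<'E'
from h import *
a=snap('side','s2.png')[60:260,200:400,::-1];b=snap('top','t2.png')[150:300,150:350,::-1]
cv2.imwrite('pics/c2.png',np.hstack([cv2.resize(a,(400,400)),cv2.resize(b,(400,300))[:,:] if 0 else np.vstack([cv2.resize(b,(400,300)),np.zeros((100,400,3),np.uint8)])]))
s=env.observe();print(s['position'],s['tool_rot'])
E
```

```text
time_s: 3.1
position: [0.6559, 0.0832, 0.1584]
tool_rot: [[-0.066, 0.998, -0.001], [0.998, 0.066, 0.0], [0.0, -0.001, -1.0]]
ft_force: [0.1, 0.6, 1.3]
grip_width: 0.0857
gripper_force: 0.0
[0.65699155 0.0807351  0.15630741] [[-6.18273560e-02  9.98082755e-01 -2.86235833e-03]
 [ 9.98086765e-01  6.18258513e-02 -6.11302197e-04]
 [-4.33162440e-04 -2.89467717e-03 -9.99995717e-01]]
```

View pics/c2.png

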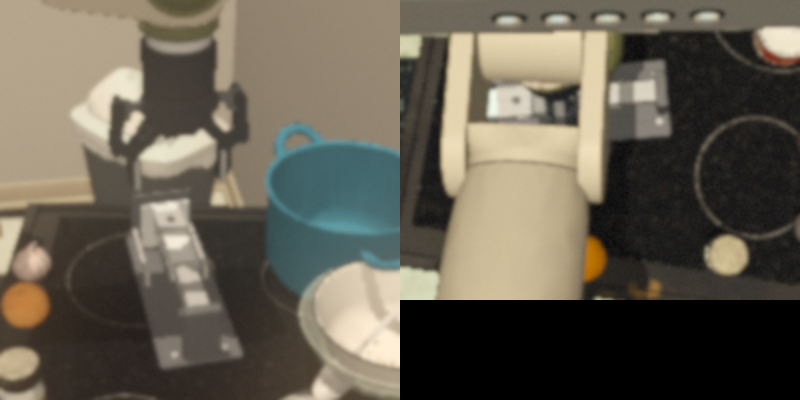

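```bash
python3 -m jog '[{"linear":[0.08,0,0],"roll":0},{"linear":[0,0,0.36],"roll":0},{"linear":[0,0,0.36],"roll":0},{"linear":[0,0,0.36],"roll":0},{"linear":[0,0,0.36],"roll":0},{"linear":[0,0,0.36],"roll":0},{"linear":[0,0,0.36],"roll":0},{"linear":[0,0,0.36],"roll":0},{"linear":[0,0,0.36],"roll":0},{"linear":[0,0,0],"roll":0},{"linear":[0,0,0],"roll":0}]'
```

```text
time_s: 4.12
position: [0.6541, 0.0888, 0.0443]
tool_rot: [[-0.067, 0.998, -0.001], [0.998, 0.067, 0.0], [0.0, -0.001, -1.0]]
ft_force: [0.6, 0.9, 0.9]
grip_width: 0.0853
gripper_force: 0.0
```

```bash
python3 -m jog '[{"linear":[0,0,0.05],"roll":0},{"linear":[0,0,0],"roll":0}]';python3 - <<'E'
from h import *
for i in range(4):
  optics.get_image('top');s=env.observe();print(s['position'],s['ft_force'])
E
```

```text
time_s: 4.28
position: [0.655, 0.0881, 0.0431]
tool_rot: [[-0.067, 0.998, 0.002], [0.998, 0.067, -0.0], [-0.0, 0.002, -1.0]]
ft_force: [0.6, 0.8, -0.5]
grip_width: 0.085
gripper_force: 0.0
[0.65501378 0.08799494 0.04309276] [-0.11969134 -0.26151431  0.0905201 ]
[0.65503238 0.08791309 0.0430041 ] [ 0.53353515 -0.38386399  0.29196761]
[0.655012   0.08779466 0.04284372] [ 0.07552857 -0.84059962 -0.43995103]
[0.65499942 0.08774073 0.04272605] [ 0.0176531  -0.81083256 -0.28204032]
```

```bash
python3 -m jog '[{"linear":[-0.08,0.02,0.03],"roll":0},{"linear":[0,0,0],"roll":0},{"linear":[0,0,0],"roll":0}]'; python3 -m jog '[{"linear":[0,0,0],"roll":0},{"linear":[0,0,0],"roll":0},{"linear":[0,0,0],"roll":0},{"linear":[0,0,0],"roll":0},{"linear":[0,0,0],"roll":0},{"linear":[0,0,0],"roll":0},{"linear":[0,0,0],"roll":0},{"linear":[0,0,0],"roll":0}]' -1 25
```

```text
time_s: 4.73
position: [0.6559, 0.0843, 0.0408]
tool_rot: [[-0.066, 0.998, -0.0], [0.998, 0.066, -0.0], [-0.0, -0.0, -1.0]]
ft_force: [0.1, 0.5, -0.4]
grip_width: 0.0853
gripper_force: 0.0
time_s: 5.4
position: [0.6586, 0.0847, 0.0415]
tool_rot: [[-0.066, 0.998, 0.007], [0.998, 0.066, 0.0], [-0.0, 0.007, -1.0]]
ft_force: [13.8, 1.9, -3.5]
grip_width: 0.0296
gripper_force: 35.9
```

```bash
python3 -m jog '[{"linear":[0,0.06,0],"roll":0},{"linear":[0,0,0],"roll":0},{"linear":[0,0,0],"roll":0},{"linear":[0,0,0],"roll":0}]'
```

```text
time_s: 5.73
position: [0.6586, 0.0847, 0.0415]
tool_rot: [[-0.066, 0.998, 0.001], [0.998, 0.066, -0.0], [-0.0, 0.001, -1.0]]
ft_force: [-0.0, -1.2, 4.7]
grip_width: 0.0297
gripper_force: 36.2
```

```bash
python3 -m jog '[{"linear":[-0.04,0,0],"roll":0},{"linear":[-0.04,0,0],"roll":0},{"linear":[0,0,0],"roll":0},{"linear":[0,0,0],"roll":0}]'
```

```text
time_s: 6.07
position: [0.6587, 0.0821, 0.0415]
tool_rot: [[-0.066, 0.998, 0.001], [0.998, 0.066, 0.001], [0.001, 0.001, -1.0]]
ft_force: [0.3, 2.2, 5.7]
grip_width: 0.0298
gripper_force: 36.2
```

```bash
python3 -m jog '[{"linear":[-0.04,0,0],"roll":0},{"linear":[-0.04,0,0],"roll":0},{"linear":[0,0,0],"roll":0}]';python3 -m jog '[{"linear":[-0.04,0,0],"roll":0},{"linear":[-0.04,0,0],"roll":0},{"linear":[0,0,0],"roll":0}]'
```

```text
time_s: 6.32
position: [0.6589, 0.08, 0.0415]
tool_rot: [[-0.066, 0.998, 0.001], [0.998, 0.066, 0.003], [0.003, 0.002, -1.0]]
ft_force: [0.2, 7.8, 4.8]
grip_width: 0.0296
gripper_force: 35.5
time_s: 6.57
position: [0.6592, 0.0757, 0.0415]
tool_rot: [[-0.067, 0.998, 0.001], [0.998, 0.067, 0.0], [0.0, 0.001, -1.0]]
ft_force: [0.1, -0.6, 5.9]
grip_width: 0.0298
gripper_force: 35.5
```

```bash
python3 -m jog '[{"linear":[-0.08,0,0],"roll":0},{"linear":[-0.08,0,0],"roll":0},{"linear":[-0.08,0,0],"roll":0},{"linear":[0,0,0],"roll":0}]';python3 -m jog '[{"linear":[-0.08,0,0],"roll":0},{"linear":[-0.08,0,0],"roll":0},{"linear":[-0.08,0,0],"roll":0},{"linear":[-0.08,0,0],"roll":0},{"linear":[-0.08,0,0],"roll":0},{"linear":[-0.08,0,0],"roll":0},{"linear":[0,0,0],"roll":0}]'
```

```text
time_s: 6.9
position: [0.6598, 0.0655, 0.0415]
tool_rot: [[-0.066, 0.998, 0.001], [0.998, 0.066, 0.0], [-0.0, 0.001, -1.0]]
ft_force: [-0.0, -1.8, 5.4]
grip_width: 0.0297
gripper_force: 35.4
time_s: 7.48
position: [0.661, 0.0464, 0.0415]
tool_rot: [[-0.066, 0.998, 0.001], [0.998, 0.066, 0.0], [0.0, 0.001, -1.0]]
ft_force: [0.7, -0.4, 6.4]
grip_width: 0.0291
gripper_force: 35.4
```

```bash
python3 -m jog '[{"linear":[-0.05,0,0],"roll":0},{"linear":[-0.05,0,0],"roll":0},{"linear":[-0.05,0,0],"roll":0},{"linear":[0,0,0],"roll":0},{"linear":[0,0,0],"roll":0}]';python3 -m jog '[{"linear":[-0.04,0,0],"roll":0},{"linear":[0,0,0],"roll":0},{"linear":[0,0,0],"roll":0}]'
```

```text
time_s: 7.9
position: [0.6614, 0.0406, 0.0415]
tool_rot: [[-0.066, 0.998, 0.001], [0.998, 0.066, 0.0], [-0.0, 0.001, -1.0]]
ft_force: [0.5, 0.7, 6.0]
grip_width: 0.0296
gripper_force: 35.3
time_s: 8.15
position: [0.6615, 0.0389, 0.0415]
tool_rot: [[-0.066, 0.998, 0.001], [0.998, 0.066, -0.0], [-0.0, 0.001, -1.0]]
ft_force: [-0.6, 0.5, 6.7]
grip_width: 0.0296
gripper_force: 35.3
```

```bash
python3 -m jog '[{"linear":[-0.04,0,0],"roll":0},{"linear":[0,0,0],"roll":0},{"linear":[0,0,0],"roll":0}]'
```

```text
time_s: 8.4
position: [0.6617, 0.0373, 0.0415]
tool_rot: [[-0.066, 0.998, 0.001], [0.998, 0.066, -0.0], [-0.0, 0.001, -1.0]]
ft_force: [0.3, -0.0, 4.7]
grip_width: 0.029
gripper_force: 35.3
```

```bash
python3 -m jog '[{"linear":[-0.04,0,0],"roll":0},{"linear":[0,0,0],"roll":0},{"linear":[0,0,0],"roll":0}]'
```

```text
time_s: 8.65
position: [0.6618, 0.0356, 0.0415]
tool_rot: [[-0.066, 0.998, 0.001], [0.998, 0.066, -0.0], [-0.0, 0.001, -1.0]]
ft_force: [0.5, -1.3, 6.6]
grip_width: 0.0296
gripper_force: 35.3
```

```bash
python3 -m jog '[{"linear":[-0.04,0,0],"roll":0},{"linear":[-0.04,0,0],"roll":0}]'; python3 - <<'E'
from h import *
a=snap('side','s3.png')[60:260,200:400,::-1];cv2.imwrite('pics/c3.png',cv2.resize(a,(600,600),interpolation=2))
E
```

```text
time_s: 8.82
position: [0.6619, 0.0329, 0.0415]
tool_rot: [[-0.066, 0.998, 0.001], [0.998, 0.066, 0.001], [0.0, 0.001, -1.0]]
ft_force: [-0.1, 0.1, 5.4]
grip_width: 0.0289
gripper_force: 35.4
```

View pics/c3.png

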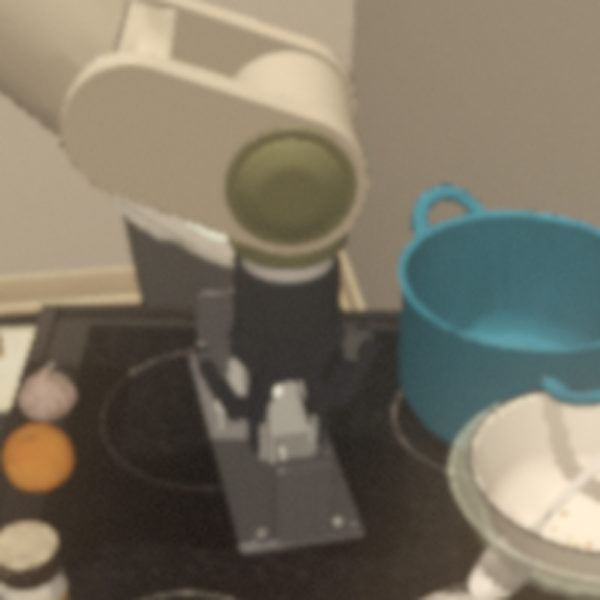

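```bash
python3 -m jog '[{"linear":[-0.04,0,0],"roll":0},{"linear":[0,0,0],"roll":0}]'; python3 -m jog '[{"linear":[-0.04,0,0],"roll":0},{"linear":[0,0,0],"roll":0}]'
```

```text
time_s: 9.03
position: [0.6622, 0.03, 0.0415]
tool_rot: [[-0.066, 0.998, 0.001], [0.998, 0.066, -0.001], [-0.001, 0.001, -1.0]]
ft_force: [0.3, -4.2, 4.7]
grip_width: 0.0296
gripper_force: 35.3
time_s: 9.2
position: [0.6622, 0.029, 0.0415]
tool_rot: [[-0.066, 0.998, 0.001], [0.998, 0.066, -0.0], [-0.0, 0.001, -1.0]]
ft_force: [0.8, -0.8, 5.3]
grip_width: 0.0295
gripper_force: 35.4
```

```bash
python3 -m jog '[{"linear":[-0.04,0,0],"roll":0},{"linear":[0,0,0],"roll":0}]'
```

```text
time_s: 9.37
position: [0.6623, 0.0276, 0.0415]
tool_rot: [[-0.066, 0.998, 0.001], [0.998, 0.066, 0.0], [0.0, 0.001, -1.0]]
ft_force: [1.3, 0.1, 5.0]
grip_width: 0.0295
gripper_force: 35.4
```

```bash
python3 -m jog '[{"linear":[-0.04,0,0],"roll":0},{"linear":[0,0,0],"roll":0}]'
```

```text
time_s: 9.53
position: [0.6623, 0.0267, 0.0415]
tool_rot: [[-0.066, 0.998, 0.001], [0.998, 0.066, 0.001], [0.001, 0.001, -1.0]]
ft_force: [0.4, 3.9, 5.6]
grip_width: 0.0291
gripper_force: 35.4
```

```bash
python3 -m jog '[{"linear":[-0.03,0,0],"roll":0},{"linear":[0,0,0],"roll":0}]'
```

```text
time_s: 9.7
position: [0.6624, 0.0265, 0.0415]
tool_rot: [[-0.066, 0.998, 0.001], [0.998, 0.066, 0.003], [0.002, 0.001, -1.0]]
ft_force: [0.6, 8.0, 7.3]
grip_width: 0.0295
gripper_force: 35.5
```

```bash
python3 -m jog '[{"linear":[0.05,0,0],"roll":0},{"linear":[0,0,0],"roll":0},{"linear":[0,0,0],"roll":0}]'; python3 -m jog '[{"linear":[0.05,0,0],"roll":0},{"linear":[0,0,0],"roll":0},{"linear":[0,0,0],"roll":0}]'
```

```text
time_s: 9.95
position: [0.6623, 0.0273, 0.0415]
tool_rot: [[-0.066, 0.998, 0.001], [0.998, 0.066, 0.0], [0.0, 0.001, -1.0]]
ft_force: [0.8, 1.9, 5.0]
grip_width: 0.0294
gripper_force: 35.4
time_s: 10.2
position: [0.6622, 0.0289, 0.0415]
tool_rot: [[-0.066, 0.998, 0.001], [0.998, 0.066, -0.0], [-0.0, 0.001, -1.0]]
ft_force: [-0.9, -0.8, 6.2]
grip_width: 0.0296
gripper_force: 35.4
```

```bash
python3 -m jog '[{"linear":[0.04,0,0],"roll":0},{"linear":[0,0,0],"roll":0},{"linear":[0,0,0],"roll":0}]'
```

```text
time_s: 10.45
position: [0.6621, 0.0297, 0.0415]
tool_rot: [[-0.066, 0.998, 0.001], [0.998, 0.066, -0.001], [-0.001, 0.001, -1.0]]
ft_force: [-0.2, -3.2, 5.5]
grip_width: 0.0298
gripper_force: 35.3
```

```bash
python3 -m jog '[{"linear":[0.03,0,0],"roll":0},{"linear":[0,0,0],"roll":0},{"linear":[0,0,0],"roll":0}]'
```

```text
time_s: 10.7
position: [0.6622, 0.03, 0.0415]
tool_rot: [[-0.065, 0.998, 0.001], [0.998, 0.065, -0.002], [-0.002, 0.001, -1.0]]
ft_force: [-0.2, -7.1, 4.8]
grip_width: 0.0297
gripper_force: 35.3
```

```bash
python3 -m jog '[{"linear":[-0.05,0,0],"roll":0},{"linear":[0,0,0],"roll":0}]'; python3 -m jog '[{"linear":[0,0,0],"roll":0},{"linear":[0,0,0],"roll":0},{"linear":[0,0,0],"roll":0},{"linear":[0,0,0],"roll":0},{"linear":[0,0,0],"roll":0},{"linear":[0,0,0],"roll":0},{"linear":[0,0,-0.5],"roll":0},{"linear":[0,0,-0.5],"roll":0},{"linear":[0,0,-0.5],"roll":0},{"linear":[0,0,-0.5],"roll":0},{"linear":[0,0,-0.5],"roll":0},{"linear":[0,0,-0.5],"roll":0}]' 1; python3 -m jog '[{"linear":[-0.68,-0.55,0],"roll":0},{"linear":[-0.68,-0.55,0],"roll":0},{"linear":[-0.68,-0.55,0],"roll":0},{"linear":[-0.68,-0.55,0],"roll":0},{"linear":[-0.68,-0.55,0],"roll":0},{"linear":[-0.68,-0.55,0],"roll":0},{"linear":[-0.68,-0.55,0],"roll":0},{"linear":[-0.68,-0.55,0],"roll":0},{"linear":[0,0,0],"roll":0},{"linear":[0,0,0],"roll":0},{"linear":[0,0,0],"roll":0},{"linear":[0,0,0],"roll":0}]';  python3 - <<'E'
from h import *
a=snap('side','s4.png')[130:370,170:410,::-1];cv2.imwrite('pics/c4.png',cv2.resize(a,(600,600),interpolation=2))
s=env.observe();print(s['position'],s['time_s'])
E
```

```text
time_s: 10.87
position: [0.6622, 0.0291, 0.0415]
tool_rot: [[-0.066, 0.998, 0.001], [0.998, 0.066, -0.0], [-0.001, 0.001, -1.0]]
ft_force: [-0.8, -1.8, 4.3]
grip_width: 0.0296
gripper_force: 35.4
time_s: 11.87
position: [0.6617, 0.0297, 0.1619]
tool_rot: [[-0.066, 0.998, -0.0], [0.998, 0.066, 0.0], [0.0, -0.0, -1.0]]
ft_force: [0.2, -0.2, 0.3]
grip_width: 0.0849
gripper_force: 0.0
time_s: 12.87
position: [0.5011, -0.1983, 0.1609]
tool_rot: [[-0.067, 0.998, 0.0], [0.998, 0.067, 0.0], [0.0, 0.0, -1.0]]
ft_force: [0.2, -0.2, -0.5]
grip_width: 0.0854
gripper_force: 0.0
[ 0.50111798 -0.19815672  0.16087512] 12.9167
```

View pics/c4.png

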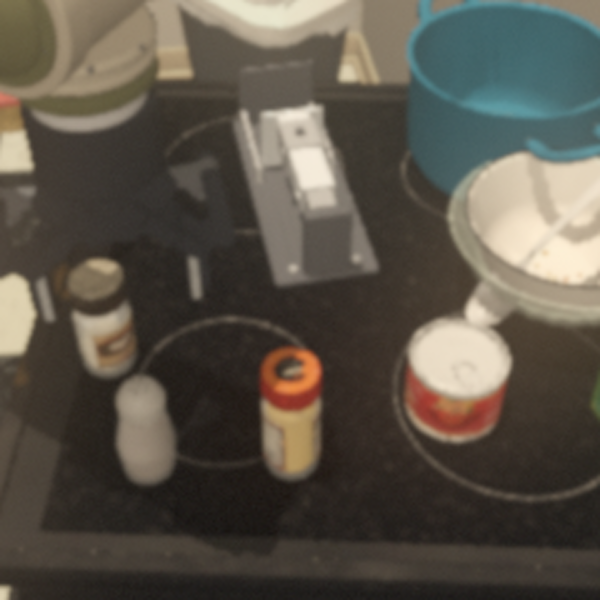

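```bash
python3 - <<'E'
from h import *
S=lambda u,v,z:onz('side',170+(u+.5)/2.5-.5,130+(v+.5)/2.5-.5,z)
def cr(p):q=proj('side',p);return (q-[170,130])*2.5
p=env.observe()['position'];print('tip mid crop',cr(p+[0,0,.013]))
print('base',S(147,485,0)+np.array([-.0024,.0218,0]))
print('apex',S(141,378,.09))
for z in(.03,.05):print('mid body sides',z,S(117,440,z),S(176,436,z))
# segment shaker in first top image
im=cv2.imread('pics/t1.png').astype(int)[245:285,340:380]
m=(im.min(2)>75).astype(np.uint8);n,l,st,c=cv2.connectedComponentsWithStats(m)
for i in range(1,n):
  if st[i,4]>40:
    u,v=c[i]+[340,245];print(st[i],u,v,onz('top',u,v,.06),onz('top',u,v,.08))
E
```

```text
tip mid crop [125.5 299. ]
base [ 0.4937 -0.2014  0.    ]
apex [ 0.5018 -0.1951  0.09  ]
mid body sides 0.03 [ 0.4776 -0.2017  0.03  ] [ 0.5212 -0.2042  0.03  ]
mid body sides 0.05 [ 0.48   -0.2163  0.05  ] [ 0.5221 -0.2187  0.05  ]
[  9  10  19  18 268] 357.67537313432837 263.42164179104475 [ 0.4979 -0.2031  0.06  ] [ 0.4976 -0.1997  0.08  ]
```

```bash
python3 -m jog '[{"linear":[-0.05,0,0],"roll":0},{"linear":[0,0,0.36],"roll":0},{"linear":[0,0,0.36],"roll":0},{"linear":[0,0,0.36],"roll":0},{"linear":[0,0,0.36],"roll":0},{"linear":[0,0,0.36],"roll":0},{"linear":[0,0,0.36],"roll":0},{"linear":[0,0,0.36],"roll":0},{"linear":[0,0,0.36],"roll":0},{"linear":[0,0,0.36],"roll":0},{"linear":[0,0,0],"roll":0},{"linear":[0,0,0],"roll":0}]'; python3 -m jog '[{"linear":[0,0,0],"roll":0},{"linear":[0,0,0],"roll":0},{"linear":[0,0,0],"roll":0},{"linear":[0,0,0],"roll":0},{"linear":[0,0,0],"roll":0},{"linear":[0,0,0],"roll":0},{"linear":[0,0,0],"roll":0},{"linear":[0,0,0],"roll":0},{"linear":[0,0,0],"roll":0}]' -1 25
```

```text
time_s: 13.92
position: [0.5009, -0.2007, 0.0311]
tool_rot: [[-0.067, 0.998, -0.001], [0.998, 0.067, 0.001], [0.001, -0.001, -1.0]]
ft_force: [-0.2, 0.6, -0.0]
grip_width: 0.0854
gripper_force: 0.0
time_s: 14.67
position: [0.5009, -0.2014, 0.0322]
tool_rot: [[-0.066, 0.998, 0.001], [0.998, 0.066, -0.001], [-0.001, 0.001, -1.0]]
ft_force: [-1.9, 0.7, 4.4]
grip_width: 0.0389
gripper_force: 24.7
```

```bash
python3 -m jog '[{"linear":[0,0,-0.3],"roll":0},{"linear":[0,0,-0.4],"roll":0},{"linear":[0,0,-0.6],"roll":0},{"linear":[0,0,-0.6],"roll":0},{"linear":[0,0,-0.6],"roll":0},{"linear":[0,0,-0.6],"roll":0},{"linear":[0,0,0],"roll":0},{"linear":[0,0,0],"roll":0},{"linear":[0,0,0],"roll":0}]';python3 - <<'E'
from h import *
a=snap('side','s5.png')[130:370,170:410,::-1];cv2.imwrite('pics/c5.png',cv2.resize(a,(600,600),interpolation=2))
E
```

```text
time_s: 15.42
position: [0.5003, -0.2008, 0.1546]
tool_rot: [[-0.066, 0.998, -0.001], [0.998, 0.066, 0.001], [0.001, -0.001, -1.0]]
ft_force: [0.2, -0.1, -1.5]
grip_width: 0.0385
gripper_force: 25.3
```

View pics/c5.png

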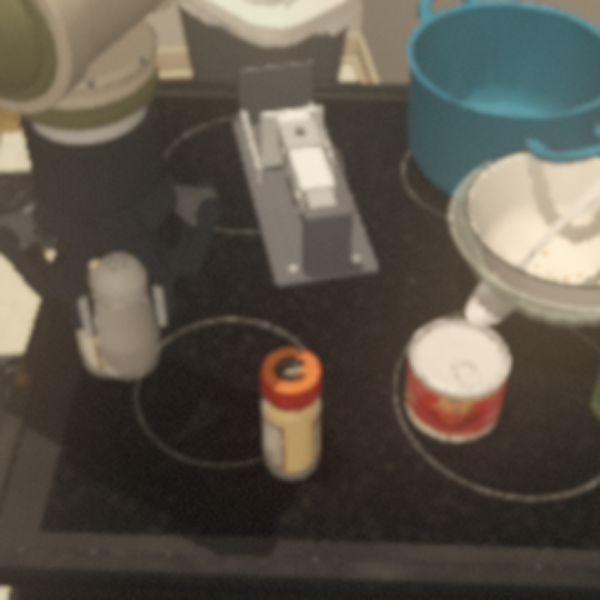

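```bash
python3 -m jog '[{"linear":[0.5,0.25,0],"roll":0},{"linear":[0.79,0.39,0],"roll":0},{"linear":[0.79,0.39,0],"roll":0},{"linear":[0.79,0.39,0],"roll":0},{"linear":[0.79,0.39,0],"roll":0},{"linear":[0.79,0.39,0],"roll":0},{"linear":[0.79,0.39,0],"roll":0},{"linear":[0.79,0.39,0],"roll":0},{"linear":[0.79,0.39,0],"roll":0},{"linear":[0.79,0.39,0],"roll":0},{"linear":[0.79,0.39,0],"roll":0},{"linear":[0.5,0.25,0],"roll":0}]';python3 -m jog '[{"linear":[0,0,0],"roll":0},{"linear":[0,0,0],"roll":0},{"linear":[0,0,0],"roll":0},{"linear":[0,0,0],"roll":0},{"linear":[0,0,0],"roll":0},{"linear":[0,0,0],"roll":0}]'
python3 - <<'E'
from h import *
for i in range(4):a=snap('side','s6.png')
a=a[60:260,220:420,::-1];cv2.imwrite('pics/c6.png',cv2.resize(a,(600,600),interpolation=2))
print(env.observe()['position'])
E
```

```text
time_s: 16.47
position: [0.6529, 0.169, 0.1534]
tool_rot: [[-0.068, 0.998, -0.003], [0.998, 0.068, 0.0], [0.001, -0.003, -1.0]]
ft_force: [0.0, -1.4, -1.3]
grip_width: 0.0388
gripper_force: 25.3
time_s: 16.97
position: [0.6528, 0.1648, 0.1554]
tool_rot: [[-0.065, 0.998, -0.0], [0.998, 0.065, -0.0], [-0.0, -0.0, -1.0]]
ft_force: [0.2, 0.9, -0.3]
grip_width: 0.0386
gripper_force: 25.3
[0.65284205 0.16545308 0.15547911]
```

View pics/c6.png

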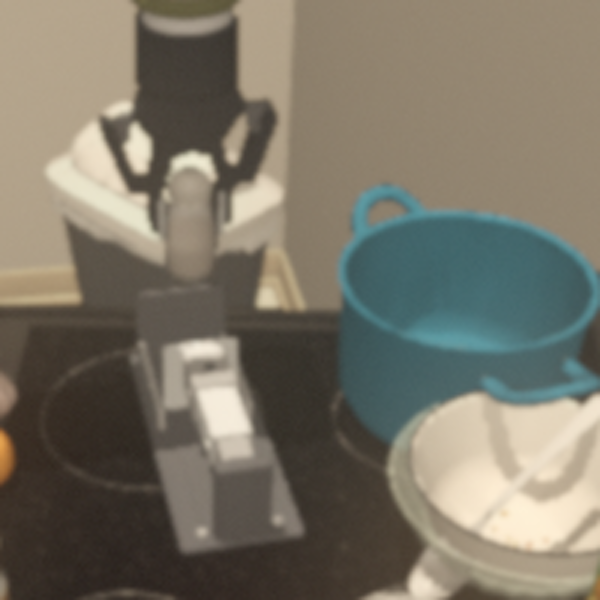

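```bash
python3 -m jog '[{"linear":[0.06,0,0.35],"roll":0},{"linear":[0,0,0.35],"roll":0},{"linear":[0,0,0.35],"roll":0},{"linear":[0,0,0.35],"roll":0},{"linear":[0,0,0.35],"roll":0},{"linear":[0,0,0.35],"roll":0},{"linear":[0,0,0.35],"roll":0},{"linear":[0,0,0.35],"roll":0},{"linear":[0,0,0],"roll":0},{"linear":[0,0,0],"roll":0},{"linear":[0,0,0],"roll":0},{"linear":[0,0,0],"roll":0}]'
```

```text
time_s: 18.17
position: [0.653, 0.1682, 0.0443]
tool_rot: [[-0.066, 0.998, 0.001], [0.998, 0.066, 0.0], [0.0, 0.001, -1.0]]
ft_force: [0.2, 0.2, -0.6]
grip_width: 0.0391
gripper_force: 25.3
```

```bash
python3 -m jog '[{"linear":[0,0,0.05],"roll":0},{"linear":[0,0,0],"roll":0},{"linear":[0,0,0],"roll":0}]'; python3 -m jog '[{"linear":[0,0,0.04],"roll":0},{"linear":[0,0,0],"roll":0},{"linear":[0,0,0],"roll":0}]'
```

```text
time_s: 18.42
position: [0.6527, 0.1681, 0.0414]
tool_rot: [[-0.066, 0.998, 0.0], [0.998, 0.066, -0.0], [-0.0, 0.0, -1.0]]
ft_force: [-0.5, -0.1, -1.8]
grip_width: 0.0387
gripper_force: 25.3
time_s: 18.67
position: [0.6529, 0.1682, 0.0403]
tool_rot: [[-0.066, 0.998, 0.001], [0.998, 0.066, 0.0], [-0.0, 0.001, -1.0]]
ft_force: [-1.6, -0.2, 4.2]
grip_width: 0.0391
gripper_force: 26.0
```

```bash
python3 -m jog '[{"linear":[0,0,0],"roll":0},{"linear":[0,0,0],"roll":0},{"linear":[0,0,0],"roll":0},{"linear":[0,0,0],"roll":0},{"linear":[0,0,0],"roll":0},{"linear":[0,0,0],"roll":0},{"linear":[0,0,0],"roll":0},{"linear":[0,0,-0.2],"roll":0},{"linear":[0,0,-0.4],"roll":0},{"linear":[0,0,-0.6],"roll":0},{"linear":[0,0,-0.6],"roll":0},{"linear":[0,0,-0.6],"roll":0}]' 1; python3 -m jog '[{"linear":[0,0,-0.6],"roll":0},{"linear":[0,0,-0.4],"roll":0},{"linear":[0,-0.6,0],"roll":0},{"linear":[0,-0.6,0],"roll":0},{"linear":[0,-0.6,0],"roll":0},{"linear":[0,-0.6,0],"roll":0},{"linear":[0,-0.6,0],"roll":0},{"linear":[0,-0.6,0],"roll":0},{"linear":[0,-0.6,0],"roll":0},{"linear":[0,0,0],"roll":0},{"linear":[0,0,0],"roll":0},{"linear":[0,0,0],"roll":0}]'
python3 - <<'E'
from h import *
a=snap('side','s7.png')[130:330,190:390,::-1];b=snap('top','t7.png')[150:300,150:350,::-1]
cv2.imwrite('pics/c7.png',np.hstack([cv2.resize(a,(400,400)),np.vstack([cv2.resize(b,(400,300)),np.zeros((100,400,3),np.uint8)])]))
E
```

```text
time_s: 19.67
position: [0.6526, 0.1681, 0.1375]
tool_rot: [[-0.066, 0.998, 0.0], [0.998, 0.066, 0.0], [0.0, 0.0, -1.0]]
ft_force: [-0.1, -0.1, 0.2]
grip_width: 0.085
gripper_force: 0.0
time_s: 20.67
position: [0.4859, 0.1571, 0.1764]
tool_rot: [[-0.066, 0.998, 0.002], [0.998, 0.066, 0.0], [0.0, 0.002, -1.0]]
ft_force: [0.3, -0.0, -0.1]
grip_width: 0.0855
gripper_force: 0.0
```

View pics/c7.png

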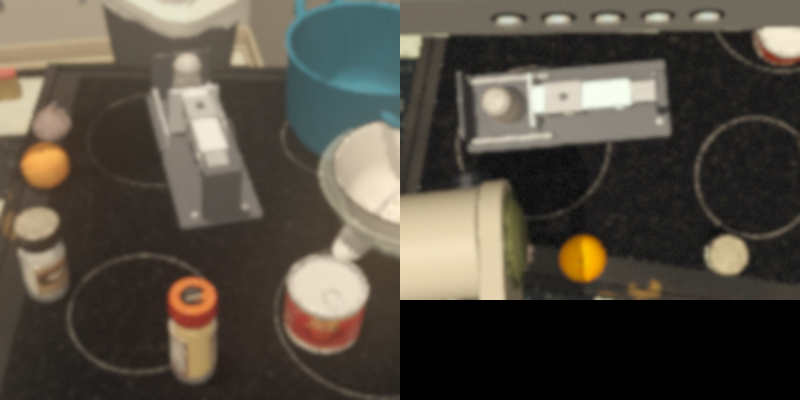

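The salt shaker stands in the widened bay (top view, about (500,102)). The other jars, the garlic and the mandarin are where they were, and the robot is clear of everything.

```bash
python3 -c "
from rig import env
print(env.close_job())"
```

```text
the job is handed in; nothing more can be done
None
```

The sleeve is locked in the second hole at about 57 mm of travel, with no more than about 8 N read while feeling for the stop. The salt shaker stands upright and released in the widened bay, the other items look unmoved, and the job was handed in at about 21 s; no verdict was returned.

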